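Clamp a reglued key-hook block in the hallway

TASK

The little key-hook block has just been glued: stand it on the clamp's board between the two jaws, with its layers facing the jaws, and let go of it. Then pump the clamp's red trigger, and nothing else of the mechanism, until the orange pad meets the block and presses it flat against the fixed jaw. Finish while still holding the trigger squeezed, so that the soft pad stays clearly pressed in but is never squashed flat; leave the tin, the torch and the coasters where they are.

Things in the scene. Friction and masses are not known exactly. Their poses are not given: they have to be found in the camera images.
- clamp: One-hand bar clamp lying on its side on a plywood board (12 mm thick, x -135 to 45, y -130 to 160 mm) fixed to the table. Origin at table height below the steel bar; y: direction the moving jaw advances; handle and trigger stick out to -x (towards the robot); z up. Nothing of it is higher than 58 mm. Grey housing: x -25 to 17, y -95 to 5 mm. Below, mm triples are in this frame.
- bed (a point): Point on the board's top between the jaws, at (0, 100, 12) mm; axes as the clamp's. The dark fixed jaw (50 mm wide, up to z = 58 mm) has its rubber face at y = 119 mm, looking to -y: a block pressed home against it has its centre at y = 102 mm.
- handle (a point): Centre of the black fixed handle, (-101, -90, 40) mm: a bar 72 mm long along x, 8 mm thick along y, z 24 to 56 mm. It does not move and stops a finger that meets it: to squeeze the trigger fully between two fingers that close evenly, their middle must be near y = -79 mm of the clamp, not half-way between handle and resting trigger (or shift as they close).
- trigger_grip (a point): Centre of the red trigger blade where it is squeezed, 48 mm from its pivot pin; z = 40 mm. The blade is 67 mm long, 10 mm thick and 30 mm high (z 25 to 55). Its x axis runs along the blade towards the pivot, y across it, away from the handle. At rest it is at about (-100, -50, 40) mm of the clamp, on the +y side of the handle; squeezed fully it is at about (-100, -70, 40) mm.
- trigger: The red trigger blade with its lever; origin on the pivot pin at (-53, -60, 40) mm of the clamp, axes as trigger_grip. It is turned by pushing the blade to -y of the clamp, towards the handle. 
- lever (a joint): Trigger angle: 0 at rest, 0.44 rad fully squeezed; a spring (3 to 6 N at the blade) returns it. A pawl on 5 mm teeth drives the bar about 38 mm per rad: up to 5 mm is lost until it catches, a full stroke advances the jaw 10 to 17 mm; on the way back the bar stays, but springs back some mm if the pad was pressed. About 15 N on the blade presses the pad in 3 to 4 mm, over 25 N may flatten it.
- ram (a joint): Travel of the sliding bar with the moving jaw, m, 0 to 0.06, growing as the jaw advances; 4 N of friction holds it. With the pad not pressed in, the pad's face is at y = 46 mm + this value in the clamp's frame.
- jaw: Moving jaw (dark plate 44 mm wide, up to z = 58 mm) with its steel bar; axes as the clamp's. It must be moved by the trigger only, not pushed by the robot.
- pad_face (a point): Centre of the front face of the orange soft pad (36 x 36 mm, standing 12 mm proud of the moving jaw), z = 36 mm; axes as the clamp's; it faces +y towards the fixed jaw.
- pad (a joint): How far the soft pad is pressed into the jaw, m: 0 free, 0.008 squashed flat. It takes 4 N per mm, so it tells the clamping force; wanted at the end about 0.003 to 0.005. Without a hand on the trigger it falls back to at most 0.001.
- block_center (a point): Centre of the glued block: 44 mm along its x, 34 mm along its y, 44 mm high, about 70 g, standing on the table at the start (centre 22 mm up, z axis up). Pale birch and dark walnut layers are stacked along its y, with a white glue line between; y must lie along the clamp's y (either way round). Pick it across its x (44 mm) so that the fingers stay clear of the jaws.
- mint_tin: Bystander: mint-green tin 64 x 97 x 23 mm, origin under its centre.
- torch: Bystander: yellow plastic torch lying down, 140 mm long, 44 mm thick, origin under its middle.
- coasters: Bystander: stack of round cork coasters, 98 mm across, 30 mm high, origin under its centre.
- block: The same glued block; this origin lies under its centre, axes as block_center.
Mind the look-alikes: they are no part of the job. Leave any blue or purple look-alike of the block alone.

How it is judged:
By the outcome, as a careful person would: the job done as asked, in the order asked, and still so for the second after the job is handed in, while the arm keeps its last pose, push and grip.
It also fails if it takes over 64 s, if anything falls off the work surface, if the arm or the gripper's body presses on something with over 40 N, if the wrist force passes 120 N, or if a joint passes its speed limit or range.

ROBOT

A 6-joint arm with a two-finger parallel gripper is mounted at the origin on the work surface. World frame = base frame: x ahead of the robot, y to its left, z up, the work surface at z = 0. Lengths are in mm, angles in rad, forces in N, time in s.
With the tool pointing down it reaches from about 275 to 975 mm from the base axis. Payload 8.4 kg.
Tool frame: the origin (TCP) lies at the centre of the arm's flange, where the gripper is bolted on; the fingertips stand 190 mm ahead of it and the grasp point (between the pads) lies 171 mm ahead of it; y points along the fingers, z is the direction in which the jaws open and shut, and the axes are right-handed (so a half turn about y gives the same grasp; the last joint's range is limited). The gripper opens to 92 mm and grips with 3 to 60 N. Pads are 20 mm wide; open, the fingers measure 128 mm over their backs; the gripper's body (75 mm by 189 mm) begins 69 mm behind the grasp point.
Start: joints at [1.175, 0.353, 1.633, -0, 1.155, -0.002], TCP at [239.812, 577.165, 404.683] pointing down, gripper open.
Joint ranges: [-2.63, 2.63], [-0.92, 2.1], [0.06, 2.66], [-1.3, 4.44], [0, 2.69], [-3.02, 3.02]. Speed limits (rad/s): [2.22, 2.22, 2.79, 3.14, 3.14, 3.14].

INTERFACE

Orientations are given as a 3x3 rotation matrix whose columns are the frame's x, y, z axes.
In Python, from plant import env gives the robot as it stands. Calls block until the motion is done:
- env.move_pose(position, orientation): joint-space move of the TCP to a pose.
- env.servo_line(position, rotation=None, feed=150, threshold=None): straight line of the TCP; rotation=None keeps the orientation; feed is the mean speed in mm/s. With threshold (N) it stops when the force on the tool has changed by that much, and returns True; else False.
- env.move_j(angles): joint-space move.
- env.release() and env.close_gripper(squeeze=None): open the fingers fully, or close them until they stop; squeeze is the grip in N (None keeps the last).
- env.sleep(seconds).
- env.ik(position, orientation): joint angles nearest the present ones, or None.
- env.grab_frame(name): name is "side" or "top" or "wrist"; returns the picture (400x640x3 uint8, blue, green, red); there is no depth.
- env.camera_params(name): a dict with "intrinsics" (3x3 intrinsics, pixels), "eye" and "rotation" of the camera in the world. Camera axes: x right, y up, looking along -z (the intrinsics and any distortion apply to the point x, -y, -z); pixel columns grow to the right and rows downward; lengths in mm; the calibration is good to about 2 mm. A picture is of the moment at which its call begins: read the wrist's pose just before it. camera_params takes no time and is no camera call; for the wrist camera it gives the pose at the moment of the call.
A pose or a line that the arm cannot do raises env.MotionError and nothing moves.
- env.close_job(): hands the job in, once; it reports no verdict.
Readings, each from a call of its own:
- env.current_t(): time.
- env.current_qpos(): joint angles.
- env.current_dq(): joint speeds.
- env.current_joint_efforts(): joint torques, N m.
- env.current_eef_pos(): TCP position.
- env.current_orientation(): TCP orientation.
- env.current_ft_force(): force on the tool from outside, world axes, zero at the start.
- env.current_wrist_torque(): the same for the moment, N m.
- env.current_width(): opening from 0.0 (shut) to 1.0 (fully open).
Only numpy, scipy, OpenCV 4.12 (cv2) and the standard library are available. Lean on these libraries where they do the work, as an engineer would, in place of code of your own. Each camera call takes 0.05 s, during which the arm holds its last target.

## Working session

There is one attempt and no reset: what is moved stays moved. The work goes in short steps, each a Python script; the robot and the scene stay as the last script left them, time stands still between calls to the robot, and variables do not carry over. Pictures are saved under pics/ and viewed, and the job is handed in when it is done.

```bash
ls; mkdir -p pics; python3 - <<'E'
from plant import env
import cv2
print(env.current_t())
for n in ("top","side","wrist"):
    p=env.camera_params(n); print(n,p)
    cv2.imwrite(f"pics/{n}0.png",env.grab_frame(n))
print(env.current_t(), env.current_orientation(), env.current_width())
E
```

```text
pics
0.0
top {'intrinsics': array([[366.73472255,   0.        , 316.88714008],
       [  0.        , 366.73472255, 204.32121634],
       [  0.        ,   0.        ,   1.        ]]), 'eye': array([ 403.35504998,  -28.76727911, 1013.2831016 ]), 'rotation': array([[-0.0116184 ,  0.98826782, -0.15228828],
       [-0.99976802, -0.0142433 , -0.01615682],
       [-0.01813635,  0.15206523,  0.98820405]])}
side {'intrinsics': array([[439.6122197 ,   0.        , 327.97180008],
       [  0.        , 439.6122197 , 198.52354706],
       [  0.        ,   0.        ,   1.        ]]), 'eye': array([ 444.67509507, -793.05251884,  740.83261765]), 'rotation': array([[ 9.93398778e-01,  7.58651782e-02, -8.60426733e-02],
       [-1.14711914e-01,  6.55619284e-01, -7.46327362e-01],
       [-2.09022423e-04,  7.51270809e-01,  6.59994036e-01]])}
wrist {'intrinsics': array([[354.29135183,   0.        , 316.79276962],
       [  0.        , 354.29135183, 199.69927819],
       [  0.        ,   0.        ,   1.        ]]), 'eye': array([167.58764454, 605.67194483, 384.47924065]), 'rotation': array([[ 3.83799100e-01, -8.89083817e-01, -2.49455840e-01],
       [ 9.23416562e-01,  3.69434812e-01,  1.04018138e-01],
       [-3.23171860e-04, -2.70273722e-01,  9.62783470e-01]])}
0.15 [[ 9.23456607e-01 -4.03462653e-04  3.83702662e-01]
 [-3.83702874e-01 -9.62507496e-04  9.23456105e-01]
 [-3.26336145e-06 -9.99999455e-01 -1.04364369e-03]] 1.003591988992081
```

View pics/top0.png

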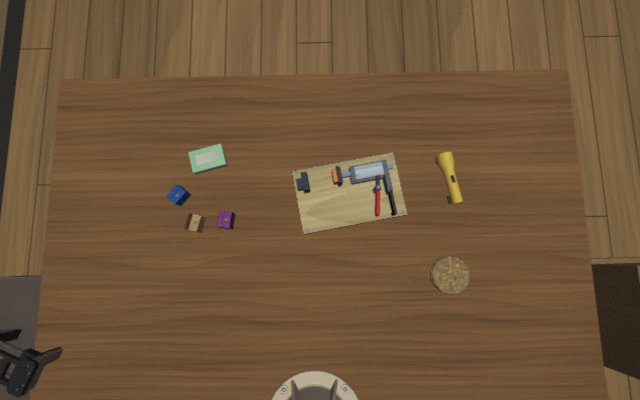

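View pics/side0.png

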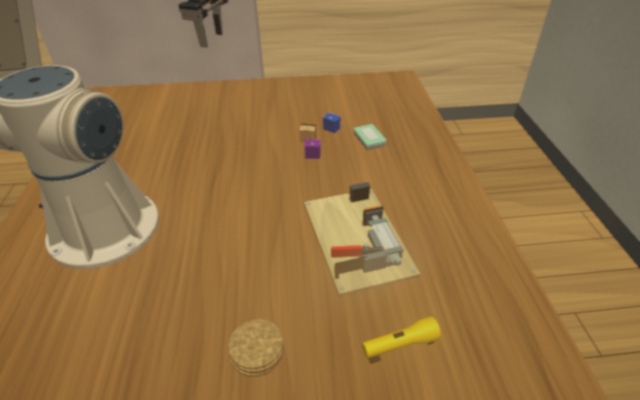

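View pics/wrist0.png

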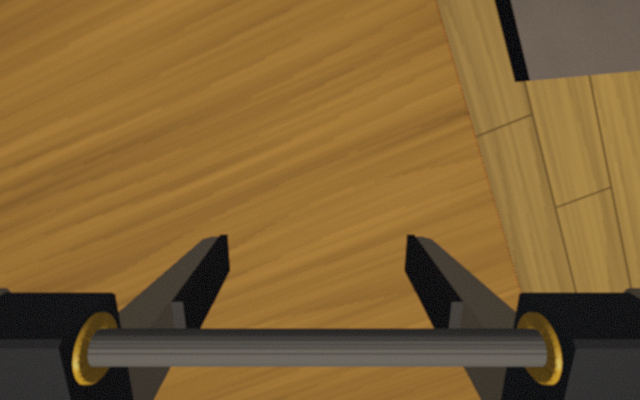

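The overview shows the clamp board around (350,193) and the real block, pale and dark, at about (195,222). The blue look-alike is at (178,195) and the purple one at (226,219). I'll enlarge these areas next.

```bash
python3 - <<'E'
import cv2
im=cv2.imread("pics/top0.png")
cv2.imwrite("pics/c1.png",cv2.resize(im[145:240,285:415],None,fx=6,fy=6,interpolation=cv2.INTER_CUBIC))
cv2.imwrite("pics/c2.png",cv2.resize(im[180:240,160:240],None,fx=8,fy=8,interpolation=cv2.INTER_CUBIC))
E
```

```text
(no output)
```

View pics/c1.png

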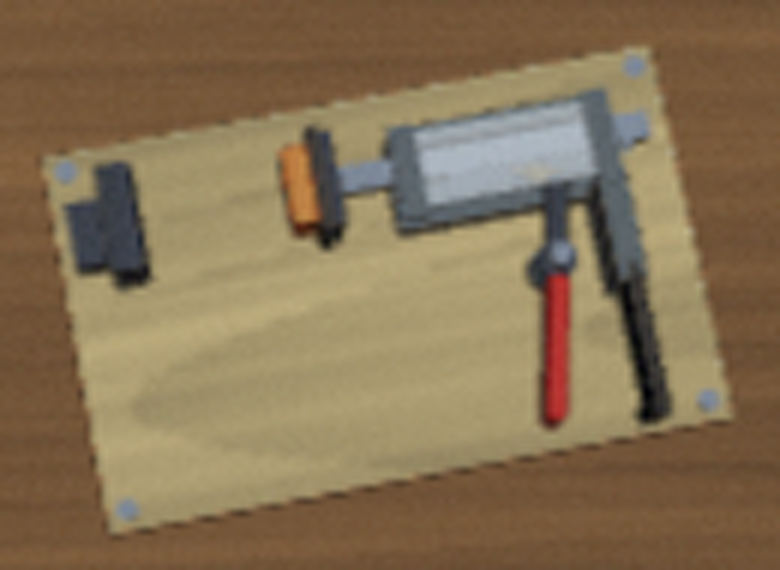

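View pics/c2.png

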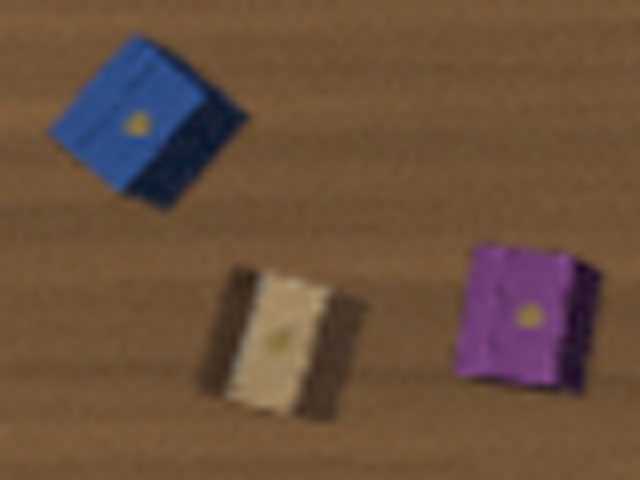

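```bash
cat > h.py <<'E'
import numpy as np, cv2
from plant import env
def ray(name,uv,z,p=None):
    p=p or env.camera_params(name); K=p["intrinsics"]; 
    uv=np.atleast_2d(np.asarray(uv,float)); out=[]
    for u,v in uv:
        d=np.array([(u-K[0,2])/K[0,0],-(v-K[1,2])/K[1,1],-1.]); d=p["rotation"]@d
        e=p["eye"]; out.append(e+d*(z-e[2])/d[2])
    return np.array(out)
def proj(name,X,p=None):
    p=p or env.camera_params(name); K=p["intrinsics"]
    c=(np.atleast_2d(X)-p["eye"])@p["rotation"]; 
    return np.c_[K[0,2]-K[0,0]*c[:,0]/c[:,2]*1, K[1,2]+K[1,1]*c[:,1]/c[:,2]]
def fit(src,dst): # 2D rigid: dst=R src+t
    a,b=np.array(src,float)[:,:2],np.array(dst,float)[:,:2]; ma,mb=a.mean(0),b.mean(0)
    H=(a-ma).T@(b-mb); th=np.arctan2(H[0,1]-H[1,0],H[0,0]+H[1,1])
    R=np.array([[np.cos(th),-np.sin(th)],[np.sin(th),np.cos(th)]]); t=mb-R@ma
    return th,t,np.linalg.norm(a@R.T+t-b,axis=1)
E
python3 - <<'E'
from h import *
px=np.array([(43,157),(650,47),(733,418),(112,532)])/6+[285,145]-0.4
W=ray("top",px,12)
print(W, fit([(45,160),(45,-130),(-135,-130),(-135,160)],W))
b=np.array([(235,268),(330,285),(298,415),(200,392)])/8+[160,180]-0.4
W=ray("top",b,44); print(W,fit([(22,17),(22,-17),(-22,-17),(-22,17)],W))
print(proj("top",W)-b)
E
```

```text
[[ 653.92688088   56.9862368    12.        ]
 [ 702.26494417 -228.07527933   12.        ]
 [ 526.55006568 -258.28169768   12.        ]
 [ 478.20419143   25.7402579    12.        ]] (np.float64(0.16962438118015188), array([ 637.12287358, -108.09579828]), array([0.58263602, 1.28524514, 0.91691584, 1.57902775]))
[[533.85299634 330.41981239  44.        ]
 [527.66570563 298.17431798  44.        ]
 [484.24947791 307.27629174  44.        ]
 [492.34756665 340.41567979  44.        ]] (np.float64(-0.21893175760909053), array([509.52893663, 319.07152547]), array([0.96408518, 0.59254884, 0.11433874, 0.60197076]))
[[-2.84217094e-14  0.00000000e+00]
 [ 2.84217094e-14  0.00000000e+00]
 [ 2.84217094e-14  2.84217094e-14]
 [-2.84217094e-14  0.00000000e+00]]
```

```bash
cat >> h.py <<'E'
def ori(a,flip=False):
    "jaw-opening axis at world angle a, tool down"
    if flip: a=a+np.pi
    z=np.array([np.cos(a),np.sin(a),0]); y=np.array([0,0,-1.]); return np.c_[np.cross(y,z),y,z]
CT=0.1696; CO=np.array([637.1,-108.1])
def cl(x,y,z): # clamp mm->world
    c,s=np.cos(CT),np.sin(CT); return np.array([CO[0]+c*x-s*y,CO[1]+s*x+c*y,z])
E
python3 - <<'E'
from h import *
for f in (0,1):
    print(f)
    for p,o in (((509.5,319.1,350),ori(-.219,f)),((509.5,319.1,195),ori(-.219,f)),(cl(0,98,207),ori(CT,f)),(cl(0,98,350),ori(CT,f)),(cl(-100,-79,211),ori(CT+np.pi/2,f))):
        q=env.ik(np.array(p),o); print(None if q is None else np.round(q,2))
E
```

```text
0
[ 0.56  0.37  1.74 -0.    1.03  0.78]
[ 0.56  0.58  1.82 -0.    0.74  0.78]
[-0.02  0.58  1.77 -0.    0.78 -0.19]
[-0.02  0.4   1.69 -0.    1.05 -0.19]
[-0.35  0.54  1.85 -0.    0.75 -2.1 ]
1
[ 0.56  0.37  1.74 -0.    1.03 -2.37]
[ 0.56  0.58  1.82 -0.    0.74 -2.37]
[-0.02  0.58  1.77 -0.    0.78  2.95]
[-0.02  0.4   1.69 -0.    1.05  2.95]
[-0.35  0.54  1.85 -0.    0.75  1.05]
```

```bash
python3 - <<'E'
from h import *
env.move_pose(np.array([509.5,319.1,350.]),ori(-.219))
p=env.camera_params("wrist"); im=env.grab_frame("wrist"); cv2.imwrite("pics/w1.png",im)
np.save("w1.npy",p,allow_pickle=True)
c=np.array([(22,17),(22,-17),(-22,-17),(-22,17)]); a=-.219
R=np.array([[np.cos(a),-np.sin(a)],[np.sin(a),np.cos(a)]]); W=np.c_[c@R.T+[509.5,319.1],[44]*4]
print(env.current_t(), proj("wrist",W,p).round(1), env.current_ft_force())
E
```

```text
1.6083 [[346.  175.1]
 [345.1 214.4]
 [293.3 214.3]
 [292.6 175. ]] [-0.26429651 -0.69825004  0.19957298]
```

View pics/w1.png

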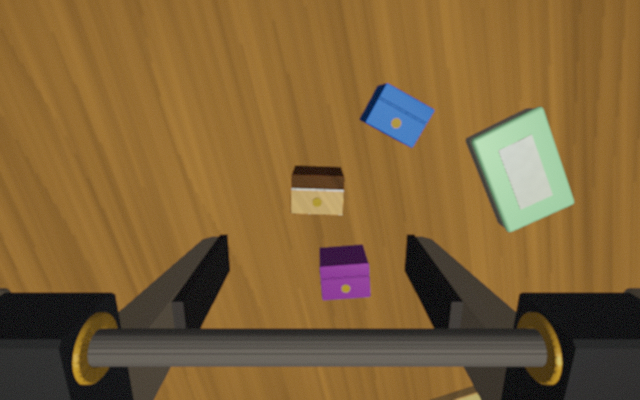

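The block is centred at about (318,195), with a walnut layer, a white glue line and a birch layer. Purple is at (345,273) and blue at (398,115), both clear of the finger sweep.

```bash
python3 - <<'E'
import cv2
im=cv2.imread("pics/w1.png")
cv2.imwrite("pics/c3.png",cv2.resize(im[155:225,280:360],None,fx=8,fy=8,interpolation=cv2.INTER_CUBIC))
E
```

```text
(no output)
```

View pics/c3.png

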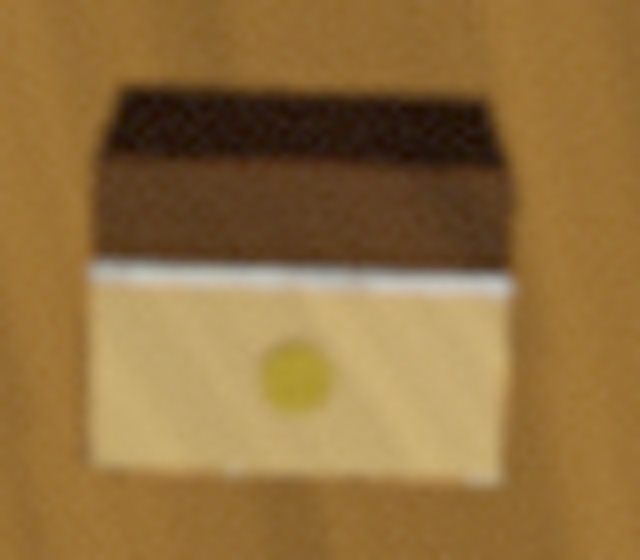

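```bash
python3 - <<'E'
from h import *
p=np.load("w1.npy",allow_pickle=True).item()
px=np.array([(510,167),(503,480),(90,467),(98,158)])/8+[280,155]-0.45
W=ray("wrist",px,44,p); th,t,r=fit([(22,17),(22,-17),(-22,-17),(-22,17)],W); print(th,t,r)
o=ori(th); g=np.array([t[0],t[1],26+171.])
env.servo_line(g+[0,0,60],o,feed=250)
env.servo_line(g,o,feed=120)
env.close_gripper(15); print(env.current_t(),env.current_width()*92)
env.servo_line(g+[0,0,130],feed=200)
env.move_pose(cl(0,97,350),ori(CT))
p=env.camera_params("wrist"); im=env.grab_frame("wrist"); cv2.imwrite("pics/w2.png",im); np.save("w2.npy",p,allow_pickle=True)
print(env.current_t(),env.current_width()*92)
for P in [(25,119,58),(-25,119,58),(22,34,58),(-22,34,58),(45,160,12),(-135,160,12)]: print(P,proj("wrist",cl(*P),p).round(1))
E
```

```text
-0.24324109033291996 [507.79389642 319.82962141] [0.83081539 0.02411576 0.34793972 0.77067513]
3.5667 44.188765365512424
5.7417 43.7448707331477
(25, 119, 58) [[351.4 173.5]]
(-25, 119, 58) [[287.4 173.5]]
(22, 34, 58) [[345.2 272.4]]
(-22, 34, 58) [[293.2 272.4]]
(45, 160, 12) [[370.6 117. ]]
(-135, 160, 12) [[164.8 117. ]]
```

View pics/w2.png

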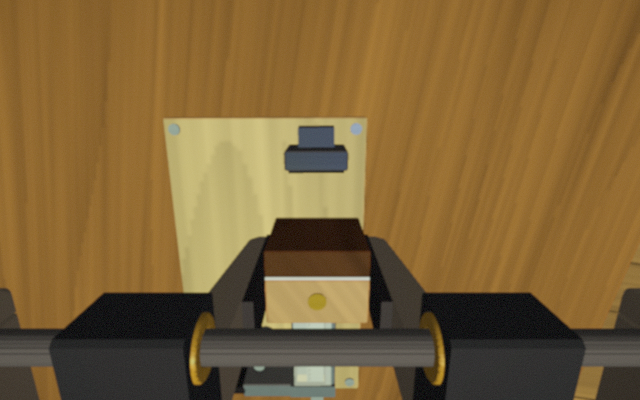

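The block is held square between the fingers. The fixed jaw is at about (316,158) and the board corners at (165,118) and (367,118).

```bash
python3 - <<'E'
import cv2
im=cv2.imread("pics/w2.png")
cv2.imwrite("pics/c4.png",cv2.resize(im[105:185,270:380],None,fx=7,fy=7,interpolation=cv2.INTER_CUBIC))
cv2.imwrite("pics/c5.png",cv2.resize(im[210:330,255:380],None,fx=5,fy=5,interpolation=cv2.INTER_CUBIC))
E
```

```text
(no output)
```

View pics/c4.png

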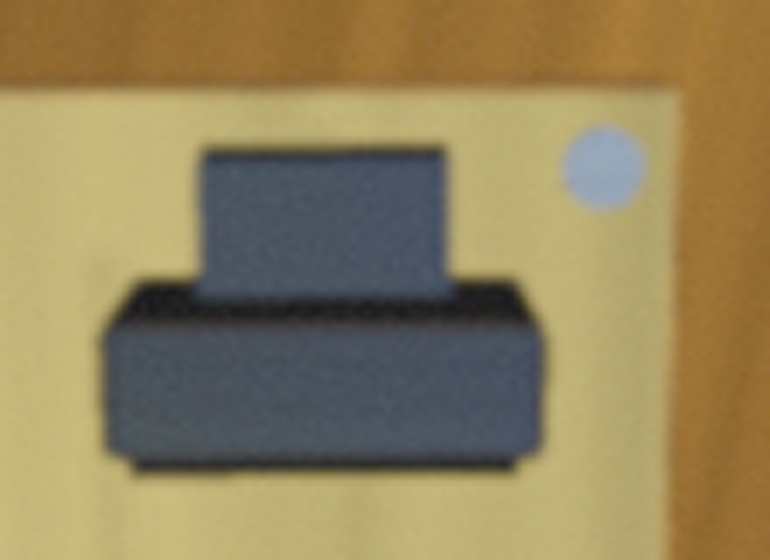

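View pics/c5.png

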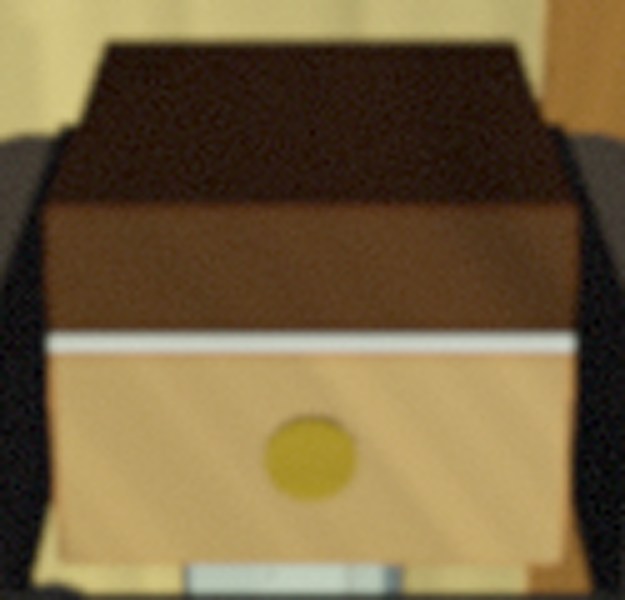

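```bash
python3 - <<'E'
from h import *
p=np.load("w2.npy",allow_pickle=True).item()
def inv(W):
    c,s=np.cos(CT),np.sin(CT); d=W[:,:2]-CO; return np.c_[c*d[:,0]+s*d[:,1],-s*d[:,0]+c*d[:,1]]
print(inv(ray("wrist",[(264,250.7),(370.5,250.7),(316,322.2)],197,p)))
print(inv(env.current_eef_pos()[None]))
print(inv(ray("wrist",[(285,170),(347.6,170)],58,p)),inv(ray("wrist",[(289,172.3),(343.5,172.3)],56,p)))
E
```

```text
[[-23.298068   115.1783612 ]
 [ 19.90035031 115.19268413]
 [ -2.22664997  81.84709718]]
[[3.87381923e-02 9.80261524e+01]]
[[-26.77605688 121.79800959]
 [ 21.9537056  121.80141072]] [[-23.86209869 119.58226505]
 [ 18.95047706 119.58555324]]
```

```bash
python3 - <<'E'
from h import *
o=ori(CT)
env.servo_line(cl(0,97,235),o,feed=200)
hit=env.servo_line(cl(0,97,207.5),o,feed=30,threshold=3)
print(hit,env.current_eef_pos(),cl(0,97,209),env.current_ft_force(),env.current_t())
env.release(); 
env.servo_line(cl(0,97,300),o,feed=200)
p=env.camera_params("wrist"); im=env.grab_frame("wrist"); cv2.imwrite("pics/w3.png",im); np.save("w3.npy",p,allow_pickle=True)
print(env.current_t())
E
```

```text
True [620.53027172 -12.51769192 208.75239355] [620.72755414 -12.49172098 209.        ] [0.85147216 0.10666339 4.29321511] 7.275
8.7667
```

View pics/w3.png

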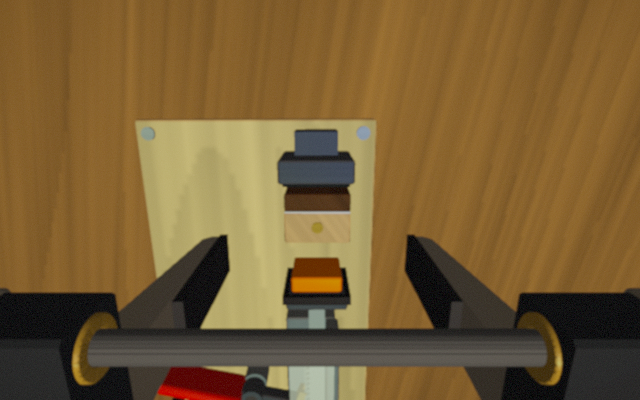

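The block stands square near the fixed jaw at (317,215), with the orange pad at (317,275). Next is the trigger.

```bash
python3 - <<'E'
from h import *
o=ori(CT+np.pi/2,True)
env.move_pose(cl(-101,-79,350),o)
p=env.camera_params("wrist"); im=env.grab_frame("wrist"); cv2.imwrite("pics/w4.png",im); np.save("w4.npy",p,allow_pickle=True)
print(env.current_t())
for P in [(-137,-94,56),(-137,-86,56),(-65,-94,56),(-100,-50,55),(-53,-60,55),(-135,-130,12)]: print(P,proj("wrist",cl(*P),p).round(1))
E
```

```text
9.95
(-137, -94, 56) [[335.6 238.6]]
(-137, -86, 56) [[325.9 238.6]]
(-65, -94, 56) [[337.1 151.7]]
(-100, -50, 55) [[281.4 195. ]]
(-53, -60, 55) [[292.9 135.8]]
(-135, -130, 12) [[371.4 219.2]]
```

View pics/w4.png

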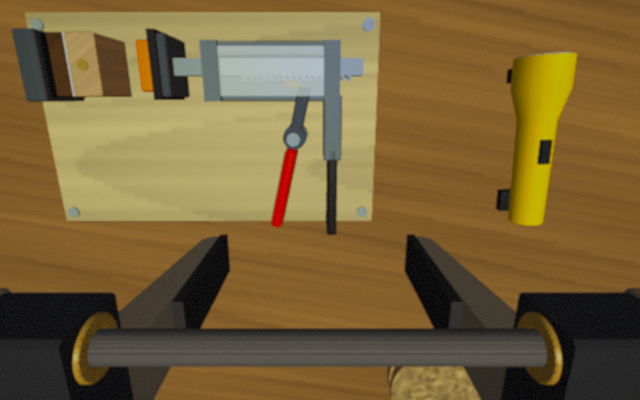

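The red trigger runs from about (293,150) to (277,222) and the black handle from (332,160) to (332,234). Both match the predicted pixels to within a few mm.

```bash
cat >> h.py <<'E'
ey=np.array([-np.sin(CT),np.cos(CT),0]); ex=np.array([np.cos(CT),np.sin(CT),0])
def stat(s=""):
    f=env.current_ft_force(); e=env.current_eef_pos()-np.r_[CO,0]
    print(s,"t%.2f"%env.current_t(),"w%.1f"%(env.current_width()*92),"Fx %.1f Fy %.1f Fz %.1f"%(f@ex,f@ey,f[2]),"pos %.1f %.1f %.1f"%(e@ex,e@ey,e[2]))
E
python3 - <<'E'
from h import *
o=ori(CT+np.pi/2,True)
env.servo_line(cl(-100,-79.5,250),o,feed=200)
print(env.servo_line(cl(-100,-79.5,211),o,feed=80,threshold=12)); stat("down")
env.close_gripper(12); stat("closed"); env.sleep(.2); stat()
for n in ("top","side","wrist"): cv2.imwrite(f"pics/{n}5.png",env.grab_frame(n))
np.save("w5.npy",env.camera_params("wrist"),allow_pickle=True)
E
python3 -c "
import cv2
a=cv2.imread('pics/top5.png')[130:260,270:430];b=cv2.imread('pics/side5.png')[150:300,290:440]
cv2.imwrite('pics/c6.png',cv2.hconcat([cv2.resize(a,(400,325)),cv2.resize(b,(325,325))]))"
```

```text
False
down t11.23 w92.1 Fx 0.8 Fy -0.1 Fz 0.3 pos -100.0 -79.5 210.7
closed t12.32 w30.5 Fx -5.9 Fy -0.6 Fz 0.6 pos -101.2 -79.3 210.6
 t12.53 w29.9 Fx -5.3 Fy -0.3 Fz 1.9 pos -101.2 -79.3 210.6
```

View pics/c6.png

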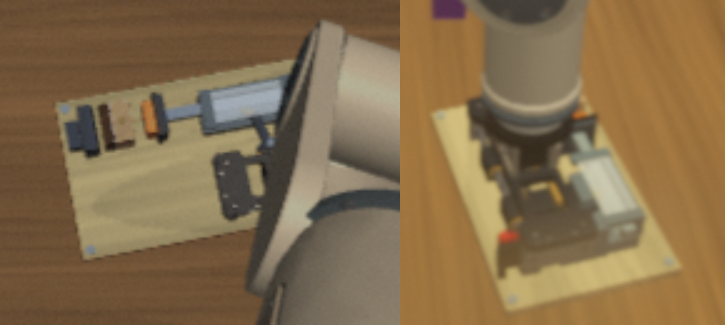

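View pics/wrist5.png

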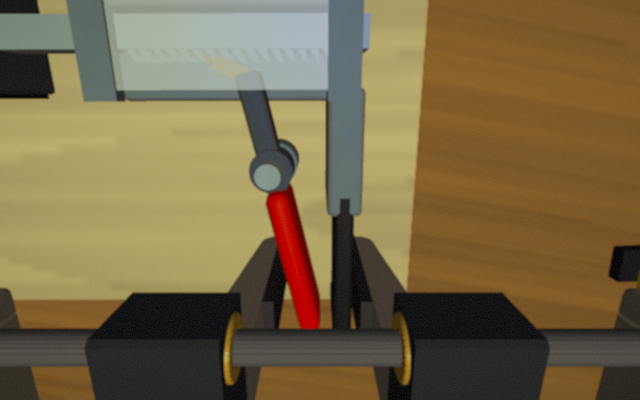

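The trigger reached full stroke (width about 30 mm) and the jaw advanced. The top camera still sees the pad and block, so I'll keep pumping and watch the width.

```bash
python3 - <<'E'
from h import *
ims=[cv2.imread("pics/top5.png")]
for i in range(2):
    env.release(); env.sleep(.15); stat("open")
    env.close_gripper(12); env.sleep(.15); stat("closed")
    ims.append(env.grab_frame("top"))
    if env.current_width()*92>31.5: break
cv2.imwrite("pics/c7.png",cv2.vconcat([cv2.resize(a[160:200,285:400],None,fx=4.8,fy=4.8,interpolation=cv2.INTER_CUBIC) for a in ims]))
E
```

```text
open t13.82 w92.2 Fx -0.3 Fy -0.4 Fz -0.1 pos -100.0 -79.5 211.0
closed t15.06 w29.9 Fx -6.7 Fy -2.2 Fz -0.2 pos -101.4 -79.3 210.3
open t16.26 w91.8 Fx 0.9 Fy 0.2 Fz 0.5 pos -100.0 -79.5 211.0
closed t17.27 w37.6 Fx -3.5 Fy 18.4 Fz 8.9 pos -101.4 -76.7 210.4
```

View pics/c7.png

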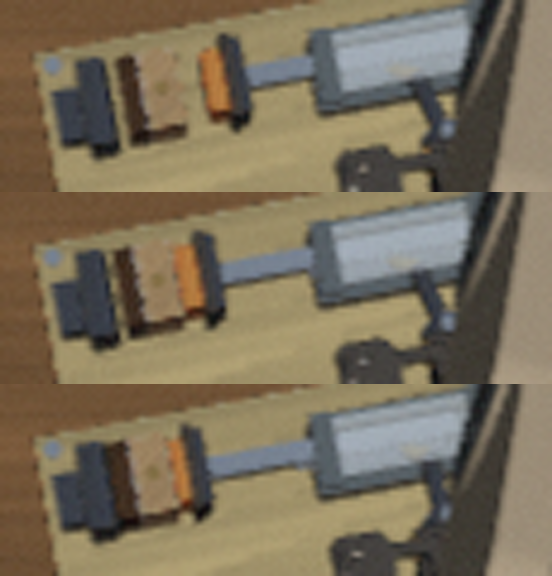

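The pad has now met the block and pressed it against the fixed jaw. The trigger stopped mid-stroke at width 37.6 mm with about 18 N on the blade. I'll check that it is steady and how far the pad is pressed in.

```bash
python3 - <<'E'
from h import *
env.sleep(.3); stat(); env.sleep(.3); stat()
a=[env.grab_frame("top").astype(np.float32) for _ in range(6)]
m=np.mean(a,0); np.save("top8.npy",m)
b=cv2.imread("pics/c7.png")
T=cv2.imread("pics/top5.png")[160:200,285:340]
cv2.imwrite("pics/c8.png",cv2.vconcat([cv2.resize(x[162:195,290:340],None,fx=11,fy=11,interpolation=cv2.INTER_CUBIC)[:300] for x in [m.astype(np.uint8),cv2.imread("pics/top5.png")]]))
cv2.imwrite("pics/w8.png",env.grab_frame("wrist"))
stat()
E
```

```text
t17.62 w37.4 Fx -4.2 Fy 16.8 Fz 9.0 pos -101.4 -76.7 210.4
 t17.92 w37.8 Fx -3.4 Fy 16.6 Fz 8.6 pos -101.4 -76.7 210.4
 t18.27 w37.4 Fx -4.5 Fy 17.9 Fz 9.2 pos -101.4 -76.7 210.4
```

View pics/c8.png

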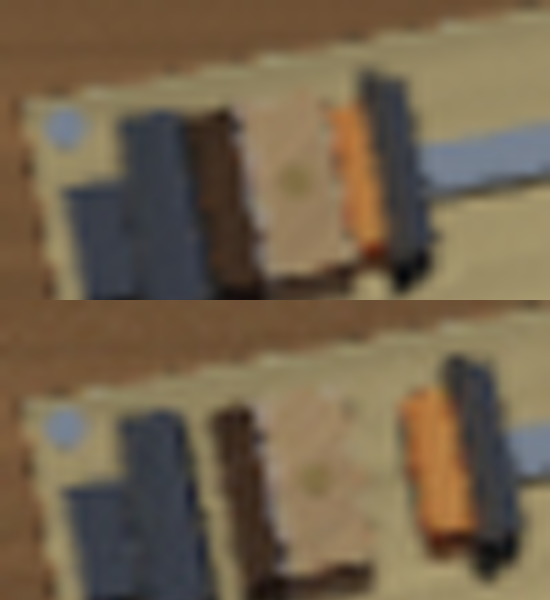

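View pics/w8.png

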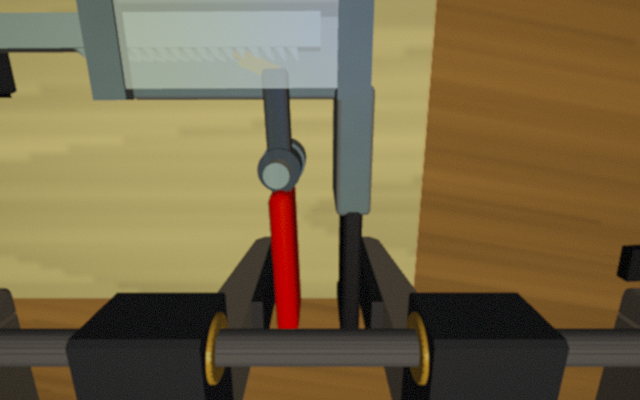

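```bash
python3 - <<'E'
from h import *
def prof(img):
    # sample along clamp y, at z=54, averaged over x -12..12; "orangeness" r-b
    ys=np.arange(40,118,.25); out=[]
    pr=np.mean([[cv2.remap(img,*[c.astype(np.float32).reshape(1,-1) for c in proj("top",np.array([cl(x,y,54) for y in ys])).T],cv2.INTER_CUBIC)[0] for x in range(-12,13,3)]][0],0)
    s=pr[:,2]-pr[:,0]; return ys,s,pr
for n,img in (("open",np.float32(cv2.imread("pics/top5.png"))),("rest",np.float32(cv2.imread("pics/top0.png"))),("now",np.load("top8.npy"))):
    ys,s,pr=prof(img); k=s.argmax(); pk=s[k]
    m=s>80
    print(n,pk.round(),ys[k], "area/FWHM", ys[s>pk/2+20][[0,-1]], "sum",)
    print(np.c_[ys,s][max(0,k-60):k+60:6].round(0).tolist())
E
```

```text
open 116.0 63.25 area/FWHM [56.5  67.75] sum
[[48.0, -9.0], [50.0, -2.0], [51.0, 3.0], [53.0, 8.0], [54.0, 30.0], [56.0, 66.0], [57.0, 97.0], [59.0, 112.0], [60.0, 115.0], [62.0, 114.0], [63.0, 116.0], [65.0, 113.0], [66.0, 103.0], [68.0, 79.0], [69.0, 53.0], [71.0, 46.0], [72.0, 51.0], [74.0, 52.0], [75.0, 52.0], [77.0, 52.0]]
rest 122.0 49.25 area/FWHM [42.25 53.75] sum
[[40.0, 31.0], [42.0, 68.0], [43.0, 102.0], [44.0, 118.0], [46.0, 122.0], [48.0, 121.0], [49.0, 122.0], [50.0, 120.0], [52.0, 112.0], [54.0, 88.0], [55.0, 60.0], [56.0, 49.0], [58.0, 53.0], [60.0, 56.0], [61.0, 56.0], [62.0, 55.0], [64.0, 55.0]]
now 119.0 81.5 area/FWHM [78.  85.5] sum
[[66.0, -2.0], [68.0, -11.0], [70.0, -12.0], [71.0, -5.0], [72.0, 1.0], [74.0, 7.0], [76.0, 27.0], [77.0, 59.0], [78.0, 91.0], [80.0, 112.0], [82.0, 119.0], [83.0, 112.0], [84.0, 96.0], [86.0, 73.0], [88.0, 57.0], [89.0, 53.0], [90.0, 56.0], [92.0, 57.0], [94.0, 58.0], [95.0, 58.0]]
```

The pad now measures 7.5 mm proud, against 11.4 mm when free, so it is pressed in about 3.9 mm. That is inside the 3–5 mm target and fits the force readings. Handing in.

```bash
python3 - <<'E'
from h import *
stat(); env.close_job(); 
E
```

```text
t18.27 w37.4 Fx -4.5 Fy 17.9 Fz 9.2 pos -101.4 -76.7 210.4
the job is handed in; nothing more can be done
```

The glued block is clamped flat against the fixed jaw, and I handed the job in at 18.3 s with the trigger still squeezed. I stood the block between the jaws with its layers facing them, released it, and pumped only the red trigger. That took two full strokes and one part stroke, each with a 12 N grip.

**Last checks**
- **Block:** the top camera shows it flat against the fixed jaw. The pad's front edge reads y ≈ 85.5 mm, where 85 mm is expected for a block pressed home.
- **Pad:** it stands about 7.5 mm proud, against 11.4 mm when free. It is therefore pressed in about 3.9 mm and not squashed.
- **Force:** the sideways force on the wrist held steady at 17–18 N. The handle finger seemed to be touching the handle as well, so the blade may carry about 21 N, which would still press the pad in only about 4 mm.
- **Bystanders:** the tin, torch, coasters and look-alikes were never approached closely, but I did not check their positions again at the end.

**Disagreements:** the wrist-camera and overhead positions differed by 2–4 mm along the clamp's x, which did not matter for this job. During the last squeeze the arm was pushed about 3 mm towards the trigger side.

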